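# Load the roller at the top of the rolling ramp

## Task

Get the two-lane rolling ramp ready for the next run: with your fingertips push the fatter of the two metal rollers up its own lane, over the crest and into the dip against the wooden stop bar at the top, so that it stays there and does not roll back. Roll it up with a steady push - do not lift it off the track, and do not knock it or let it run free. Leave the slimmer roller at the bottom of its lane and everything else on the bench where it stands, and take your hand away at the end.

Things in the scene. Friction and masses are not known exactly. Their poses are not given: they have to be found in the camera images.
- ramp: Fixed rolling ramp: two parallel U-shaped aluminium gutters (lanes) on a wooden base 350 mm long. Origin: on the bench under its middle; x level, uphill along the lanes, y across, z up. Lane centre lines at y = +45 and -45 mm; lanes 48 mm wide inside, walls 5 mm thick, 12 mm above the floor. The floor rises at 8 degrees from x = -180 mm (20.5 mm above the bench) to the crest, then falls at 7 degrees into the dip.
- crest (a point): Point on the ramp's crest, midway between the lanes (ramp x = 100, y = 0, 60 mm above the bench), where the 8-degree slope ends and the dip begins. Its x axis runs uphill along the slope, y as the ramp's, z square to the slope; the slope's floor is its plane z = 0.
- lip (a point): Low end of the ramp, midway between the lanes (ramp x = -160, y = 0, 31 mm above the bench): here each lane has an 8 mm high, 6 mm thick lip across its floor that keeps the roller from rolling out.
- stop_face (a point): Foot of the wooden stop bar across both lanes at the top end, on its upright face towards the rollers, where the dip ends (ramp x = 158, y = 0, 53 mm above the bench; bar top 92 mm above the bench, 14 mm thick, 160 mm wide). The fat roller fully home has its centre at ramp x = 130 mm, 84.5 mm above the bench.
- fat_roller_center (a point): Centre of the fatter roller: solid aluminium cylinder, 56 mm diameter, 44 mm long, lying across its lane (0.2 to 0.41 kg). Starts at the low end of either lane, against the lip, centre at about ramp x = -144 mm, 54 mm above the bench. Polished: slides easily. Its y axis is the roller's axis; x and z turn as it rolls.
- fat_roller: The fatter roller itself; origin at its centre, the same point as fat_roller_center. It rolls freely: let go on the slope it rolls back down to the lip; once past the crest it rolls by itself into the dip.
- slim_roller_center (a point): Centre of the slimmer roller: the same aluminium, 40 mm in diameter and 44 mm long, at the low end of the other lane. To be left there.
- beaker: Glass beaker, 52 mm wide, 60 mm tall, beside the ramp; origin at the centre of its underside. Leave alone.
- weight: Brass weight with a knob, 28 mm wide, 38 mm tall, beside the ramp; origin under its centre. Leave alone.
- jar: Small amber jar with a black cap, 44 mm wide, 55 mm tall, beside the ramp; origin under its centre. Leave alone.
- dish: Closed clear dish, 64 mm wide, 13 mm tall, beside the ramp; origin under its centre. Leave alone.
- flask: Conical glass flask, 78 mm wide, 120 mm tall, behind the stop bar at the high end of the ramp; origin under its centre. Leave alone.
- wash_bottle: White plastic wash bottle, 66 mm wide, 150 mm tall, at the right of the bench; origin under its centre. Leave alone.

How it is judged:
By the outcome, as a careful person would: the job done as asked, in the order asked, and still so for the second after the job is handed in, with the robot touching nothing.
It also fails if it takes over 48 s, if anything falls off the work surface, if the arm or the gripper's body presses on something with over 40 N, if the wrist force passes 120 N, or if a joint passes its speed limit or range.

## Robot

A 7-joint arm with a two-finger parallel gripper is mounted at the origin on the work surface. World frame = base frame: x ahead of the robot, y to its left, z up, the work surface at z = 0. Lengths are in mm, angles in rad, forces in N, time in s.
With the tool pointing down it reaches from about 425 to 875 mm from the base axis. Payload 4.7 kg.
Tool frame: the origin (TCP) lies at the very end of the fingers, on their centre line; the grasp point (between the pads) lies 19 mm behind it; z points along the fingers, y is the line along which they close (so a half turn about z gives the same grasp; the last joint's range is limited). The gripper opens to 85 mm and grips with 20 to 120 N. Pads are 22 mm wide; open, the fingers measure 114 mm over their backs; the gripper's body (76 mm by 85 mm) begins 54 mm behind the grasp point. The pads swing forward as they close: fully open they stand 13 mm farther back than shut.
Start: joints at [-1.308, 0.321, -0.07, 1.45, 0.023, 1.371, -0.057], TCP at [160.084, 630, 211.049] pointing down, gripper open.
Joint ranges: [-2.86, 2.86], [-0.3, 2.09], [-1.38, 1.24], [0.06, 2.45], [-1.56, 4.7], [0.09, 2.05], [-2.69, 2.69]. Speed limits (rad/s): [2.57, 2.57, 3.14, 3.14, 3.14, 3.14, 3.14].

## Interface

Orientations are given as a rotation vector (axis times angle).
In Python, from rig import env, viewer gives the robot as it stands. The module is installed in compiled form; this text tells all that it offers.
- The arm moves only by the shell command python3 -m pendant 'ROWS' [OPENING] [FORCE]. ROWS is a JSON object of lists of equal length, an entry for each row: "translation": the shift along the world's x, y, z in m, a list of three; "yaw": the turn about the world's z in degrees. A call has exactly 10 rows; each row is the pose to reach, as a shift and turn from the pose commanded when the call began; what a row does not reach only later rows make up. A row lasts 1/8 s, in which the tool goes at most 62.5 mm and 10.7 degrees, less where a joint would pass 70% of its speed; a pose out of reach is approached as far as the arm can. A call with a gripper value outside its range is refused whole. OPENING is the opening in per cent of the stroke, from 0 (shut) to 100 (fully open), set as the call begins (- or left out, the last holds). The fingers move at their own pace and stop on an object; FORCE is the grip in N (left out, the last holds). Time passes only in rows, so rows that repeat a pose let the fingers close, or fill a call up. It gives the time, the measured TCP pose, the force, the opening and the grip force at its end, in the units of the state.
- env.read_state(): the state, without advancing time (a new reading comes with each control period).
- viewer.grab_frame(name): name is "scene" or "top" or "wrist"; returns (picture, depth): 384x512x3 uint8, red, green, blue; 384x512 float32, mm along the optical axis (not along the pixel's ray), 0 where there is no reading.
- viewer.calibration(name): a dict with "intrinsics" (3x3 intrinsics, pixels), "R" (3x3) and "t" (3): a world point X has camera coordinates R X + t. Camera axes: x right, y down, z forward; pixel columns grow to the right and rows downward; lengths in mm; the calibration is good to about 2 mm. A picture is of the moment at which its call begins: read the wrist's pose just before it. calibration takes no time and is no camera call; for the wrist camera it gives the pose at the moment of the call.
- env.sign_off(): hands the job in; it is judged then, once.
The state is a dict: "t": time; "q": joint angles; "joint_velocities": joint speeds; "tau": joint torques, N m; "ee_pos": TCP position; "ee_rot": TCP orientation; "wrist_force": force on the tool from outside, world axes, zero at the start; "wrist_torque": the same for the moment, N m; "finger_gap": finger opening in mm; "finger_force": force on a finger pad.
Only numpy, scipy, OpenCV 4.12 (cv2) and the standard library are available. Lean on these libraries where they do the work, as an engineer would, in place of code of your own. Each camera call takes 0.05 s, during which the arm holds its last target. There are 200 camera calls.

## Working session

There is one attempt and no reset: what is moved stays moved. The work goes in short steps, Python scripts to look and compute and a shell command to move; the robot and the scene stay as the last step left them, time stands still between calls to the robot, and variables do not carry over. Pictures are saved under pics/ and viewed, at most 10 in all, crops included, and the job is handed in when it is done.

```bash
mkdir -p pics
cat > h.py <<'E'
from rig import env, viewer
import numpy as np, cv2
def save(name,fn):
    p,d=viewer.grab_frame(name); c=viewer.calibration(name)
    np.savez('pics/'+fn+'.npz',p=p,d=d,K=c['intrinsics'],R=c['R'],t=c['t'])
    cv2.imwrite('pics/'+fn+'.png',cv2.cvtColor(p,cv2.COLOR_RGB2BGR))
def pt(fn,u,v,dd=None):
    z=np.load('pics/'+fn+'.npz'); 
    d=z['d'][v-1:v+2,u-1:u+2]; d=np.median(d[d>0]) if dd is None else dd
    return z['R'].T@(np.linalg.inv(z['K'])@[u,v,1]*d-np.ravel(z['t']))
E
python3 -c "
from h import *
save('top','top1'); save('scene','scene1'); s=env.read_state(); print(s['t'],s['ee_pos'],s['ee_rot'],s['finger_gap'])"
```

```text
0.1 [159.97285429 629.48438867 210.03122161] [-3.89702337e-01 -3.11722541e+00  2.68897655e-03] 85.45130999987212
```

View pics/top1.png

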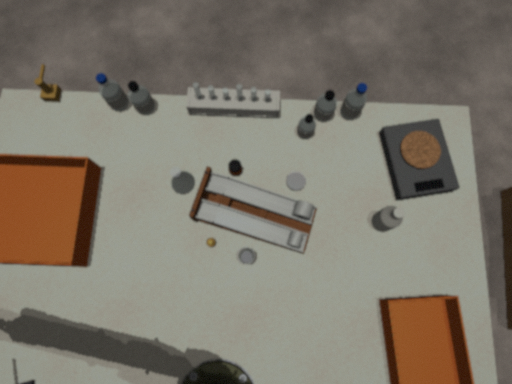

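View pics/scene1.png

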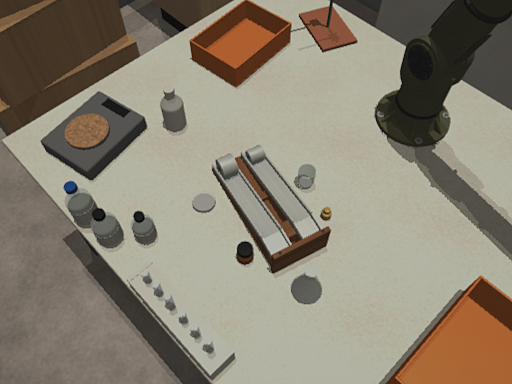

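The top view shows the ramp with its stop bar at the left (about 200,195) and rollers at about (304,209) and (296,239). The upper/far one looks fatter in the scene view at (226,166). I'll measure next.

Run:
```python
from h import *
z=np.load('pics/top1.npz'); d=z['d']; K,R,t=z['K'],z['R'],np.ravel(z['t'])
v,u=np.mgrid[0:384,0:512]
P=(np.stack([u,v,np.ones_like(u)],-1)*1.0)@np.linalg.inv(K).T*d[...,None]
X=(P-t)@R
for n,(a,b) in dict(r1=(304,209),r2=(296,239),bartop=(210,172),barbot=(195,218),liptop=(314,206),lipbot=(304,249)).items(): print(n,X[b,a].round(1))
# bar top and roller heights
for n,sl in dict(r1=np.s_[198:221,292:314],r2=np.s_[229:250,286:306]).items():
    Q=X[sl].reshape(-1,3); m=(Q[:,2]>55); print(n,m.sum(),Q[m].mean(0).round(1),np.percentile(Q[:,2],98).round(1))
Q=X[160:230,185:222].reshape(-1,3); m=(Q[:,2]>84)&(Q[:,2]<100); Q=Q[m]
print('bar',len(Q),Q.mean(0).round(1)); w,V=np.linalg.eigh(np.cov(Q[:,:2].T)); print(V[:,0],V[:,1],np.sqrt(w),np.ptp((Q[:,:2])@V,axis=0))
p=z['p']; c=cv2.resize(p[160:260,180:325],None,fx=5,fy=5,interpolation=cv2.INTER_CUBIC)
cv2.imwrite('pics/crop1.png',c[:,:,::-1])
```

```text
r1 [ 546.2 -230.6   85.3]
r2 [ 459.6 -210.3   65.6]
bartop [653.2  55.2  70.8]
barbot [512.6  92.7  53.6]
liptop [ 568.  -267.8   32.8]
lipbot [ 436.5 -240.5   13.3]
r1 296 [ 545.2 -227.9   82.2] 83.6
r2 176 [ 459.3 -207.3   74.5] 67.2
bar 270 [584.7  79.   91.6]
[-0.26190766 -0.96509294] [-0.96509294  0.26190766] [ 4.24709558 46.27484401] [ 15.34973846 159.14771162]
```

View pics/crop1.png

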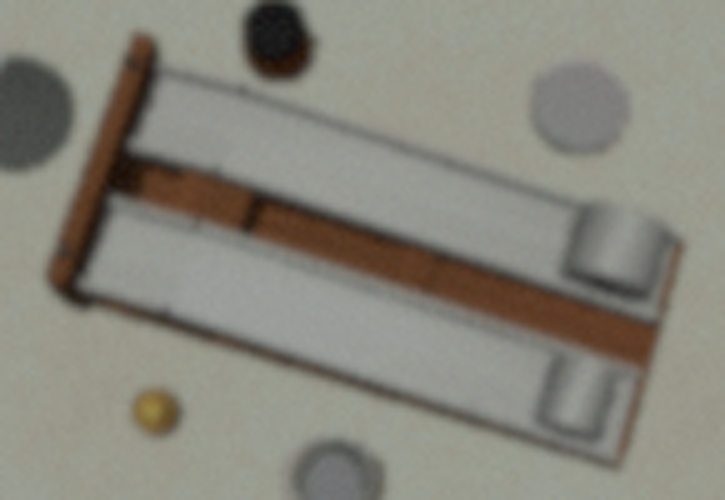

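The crop confirms it: the fat roller is in the far lane (crop 615,250) and the slim one is in the near lane (crop 578,395). The stop bar is at the left. Next I'll work out the waypoints and clearances.

```bash
cat >> h.py <<'E'
a=np.radians(74.6); e=np.array([np.cos(a),np.sin(a)]); n=np.array([-e[1],e[0]])
O=np.array([584.7,79.])-165*e
def W(x,y): return O+x*e+y*n
def L(p): p=np.array(p[:2])-O; return p@e,p@n
E
python3 - <<'E'
from h import *
from scipy.spatial.transform import Rotation as Ro
print('rollers',L([545.2,-227.9]),L([459.3,-207.3]))
for nm,u,v in [('flask',183,182),('wash',388,217),('wash2',397,213),('jar',235,166)]:
    p=pt('top1',u,v); print(nm,p.round(),np.round(L(p)))
c=viewer.calibration('wrist'); s=env.read_state(); M=Ro.from_rotvec(s['ee_rot']).as_matrix()
print('cam in tool',M.T@(-c['R'].T@np.ravel(c['t'])-s['ee_pos'])); print(M.round(3))
for x in (-200,-183,91): print(x,W(x,-45).round(1),(W(x,-45)-np.array(s['ee_pos'][:2])).round(1))
E
```

```text
rollers (np.float64(-141.37034620017732), np.float64(-43.41740398945436)) (np.float64(-144.32125136507156), np.float64(44.868847254484))
flask [620. 136.  63.] [230. -19.]
wash [ 526. -466.  115.] [-376.  -88.]
wash2 [ 532. -480.  149.] [-388.  -97.]
jar [680. -19.  55.] [  96. -118.]
cam in tool [ 7.82652510e+01  2.73833141e-02 -1.62646816e+02]
[[-0.969  0.246 -0.   ]
 [ 0.246  0.969 -0.002]
 [-0.    -0.002 -1.   ]]
-200 [ 531.2 -284.8] [ 371.2 -914.3]
-183 [ 535.7 -268.5] [ 375.7 -897.9]
91 [608.4  -4.3] [ 448.5 -633.8]
```

```bash
python3 -m pendant '{"translation":[[0.03,-0.02,0.01],[0.07,-0.046,0.02],[0.11,-0.072,0.03],[0.15,-0.098,0.03],[0.19,-0.124,0.03],[0.23,-0.15,0.03],[0.27,-0.176,0.03],[0.31,-0.205,0.03],[0.34,-0.25,0.03],[0.36,-0.30,0.03]],"yaw":[-9,-18,-27,-36,-45,-54,-63,-72,-81,-90]}' 15 30
python3 -m pendant '{"translation":[[0.02,-0.05,0],[0.04,-0.1,0],[0.06,-0.15,0],[0.075,-0.2,0],[0.08,-0.25,0],[0.08,-0.3,0],[0.075,-0.35,0],[0.07,-0.4,0],[0.06,-0.45,0],[0.045,-0.5,0]],"yaw":[-1.1,-1.1,-1.1,-1.1,-1.1,-1.1,-1.1,-1.1,-1.1,-1.1]}'
```

```text
t: 1.35
ee_pos: [521.1, 328.3, 240.1]
ee_rot: [2.485, 1.922, -0.002]
wrist_force: [0.8, -0.1, 0.7]
finger_gap: 12.7
finger_force: 0.0
t: 2.6
ee_pos: [564.5, -171.4, 240.5]
ee_rot: [-2.498, -1.905, 0.001]
wrist_force: [0.7, 0.2, -0.5]
finger_gap: 12.6
finger_force: 0.0
```

```bash
python3 -m pendant '{"translation":[[-0.01,-0.035,0],[-0.02,-0.07,0],[-0.03,-0.1,0],[-0.034,-0.115,0],[-0.034,-0.115,-0.03],[-0.034,-0.115,-0.06],[-0.034,-0.115,-0.09],[-0.034,-0.115,-0.12],[-0.034,-0.115,-0.12],[-0.034,-0.115,-0.12]],"yaw":[0,0,0,0,0,0,0,0,0,0]}'
python3 -c "
from h import *
s=env.read_state(); print(L(s['ee_pos'])); save('wrist','w1')
z=np.load('pics/w1.npz'); d=z['d']; v,u=np.mgrid[0:384,0:512]
X=((np.stack([u,v,np.ones_like(u)],-1)*1.0)@np.linalg.inv(z['K']).T*d[...,None]-np.ravel(z['t']))@z['R']
x=(X[...,:2]-O)@e; y=(X[...,:2]-O)@n; m=(d>0)&(y<-15)&(y>-75)&(x>-170)&(x<-100)&(X[...,2]>62)&(X[...,2]<95)
print(m.sum(),'x',np.percentile(x[m],[2,50,98]).round(1),'y',np.percentile(y[m],[2,50,98]).round(1),'z',np.percentile(X[...,2][m],[50,98]).round(1))
"
```

```text
t: 3.85
ee_pos: [531.9, -284.9, 122.1]
ee_rot: [2.497, 1.905, 0.001]
wrist_force: [-0.0, -0.6, 1.4]
finger_gap: 12.9
finger_force: 0.0
(np.float64(-199.81488941978697), np.float64(-45.77130960525983))
5699 x [-166.4 -139.1 -117. ] y [-71.9 -50.9 -30.1] z [79.1 82.7]
```

View pics/w1.png

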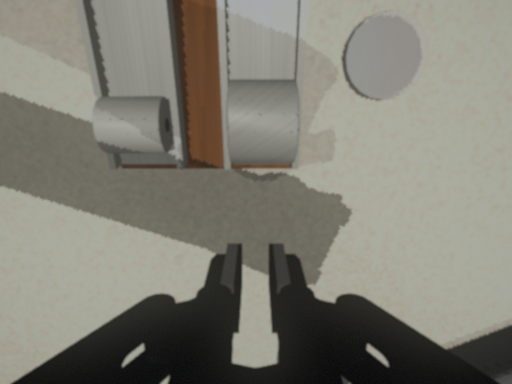

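The wrist view shows the fat roller at about (263,120) in the right lane, with the fingers centred on column 255. That is about 4 mm off centre, and the yaw is aligned. I'll go down behind the lip and creep forward.

```bash
python3 -m pendant '{"translation":[[0.004,-0.001,-0.02],[0.004,-0.001,-0.045],[0.004,-0.001,-0.07],[0.004,-0.001,-0.083],[0.004,-0.001,-0.083],[0.0045,0.001,-0.083],[0.005,0.003,-0.083],[0.0055,0.005,-0.083],[0.006,0.007,-0.083],[0.0065,0.009,-0.083]],"yaw":[0,0,0,0,0,0,0,0,0,0]}'
python3 -c "
from h import *
s=env.read_state(); print(L(s['ee_pos']))"
```

```text
t: 5.15
ee_pos: [537.7, -275.8, 38.1]
ee_rot: [2.498, 1.905, 0.0]
wrist_force: [0.5, -0.3, -0.1]
finger_gap: 12.8
finger_force: 0.0
(np.float64(-189.51059945998108), np.float64(-48.88842991339644))
```

```bash
python3 -m pendant '{"translation":[[0.0005,0.002,0.0003],[0.001,0.004,0.0005],[0.0015,0.006,0.001],[0.002,0.008,0.001],[0.0027,0.0096,0.0014],[0.0032,0.0116,0.0017],[0.004,0.0145,0.002],[0.0048,0.0174,0.0025],[0.0056,0.0202,0.003],[0.0066,0.0241,0.0035]],"yaw":[0,0,0,0,0,0,0,0,0,0]}'
python3 -c "
from h import *
s=env.read_state(); print(L(s['ee_pos'])); save('wrist','w2')"
```

```text
t: 6.4
ee_pos: [544.3, -252.0, 41.8]
ee_rot: [2.498, 1.904, 0.0]
wrist_force: [-0.8, -1.7, 2.4]
finger_gap: 13.2
finger_force: 1.6
(np.float64(-164.84006193248584), np.float64(-48.96789055351834))
```

View pics/w2.png

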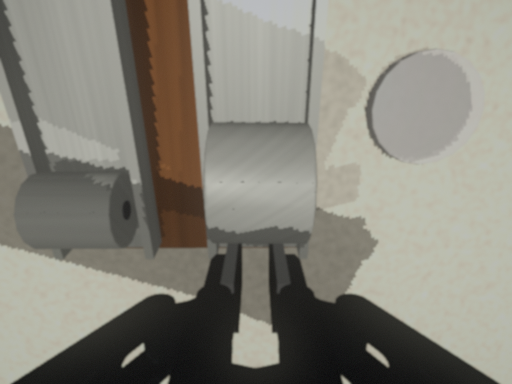

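The fingertips are in contact and the roller (260,185) has left the lip, square in its lane. I'll keep up a steady 40 mm/s push.

```bash
python3 -m pendant '{"translation":[[0.0013,0.0048,0.0007],[0.0027,0.0096,0.0014],[0.004,0.0145,0.0021],[0.0053,0.0193,0.0028],[0.0066,0.0241,0.0035],[0.008,0.0289,0.0042],[0.0093,0.0337,0.0049],[0.0106,0.0386,0.0056],[0.012,0.0434,0.0063],[0.0133,0.0482,0.007]],"yaw":[0,0,0,0,0,0,0,0,0,0]}'
python3 -m pendant '{"translation":[[0.0013,0.0048,0.0007],[0.0027,0.0096,0.0014],[0.004,0.0145,0.0021],[0.0053,0.0193,0.0028],[0.0066,0.0241,0.0035],[0.008,0.0289,0.0042],[0.0093,0.0337,0.0049],[0.0106,0.0386,0.0056],[0.012,0.0434,0.0063],[0.0133,0.0482,0.007]],"yaw":[0,0,0,0,0,0,0,0,0,0]}'
python3 -c "
from h import *
s=env.read_state(); print(L(s['ee_pos'])); save('wrist','w3')"
```

```text
t: 7.7
ee_pos: [557.6, -203.4, 48.6]
ee_rot: [2.498, 1.905, -0.0]
wrist_force: [-0.3, -2.2, 2.8]
finger_gap: 13.1
finger_force: 1.4
t: 8.95
ee_pos: [570.9, -155.2, 55.6]
ee_rot: [2.498, 1.905, 0.0]
wrist_force: [-0.7, -2.0, 2.0]
finger_gap: 12.8
finger_force: 1.5
(np.float64(-64.46433097424752), np.float64(-48.847760481261076))
```

View pics/w3.png

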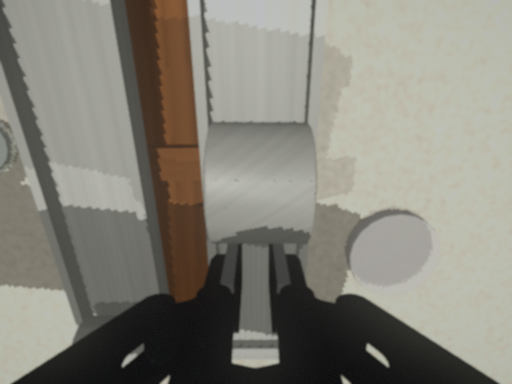

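Contact is steady and the roller is still at (260,185).

```bash
python3 -m pendant '{"translation":[[0.0013,0.0048,0.0007],[0.0027,0.0096,0.0014],[0.004,0.0145,0.0021],[0.0053,0.0193,0.0028],[0.0066,0.0241,0.0035],[0.008,0.0289,0.0042],[0.0093,0.0337,0.0049],[0.0106,0.0386,0.0056],[0.012,0.0434,0.0063],[0.0133,0.0482,0.007]],"yaw":[0,0,0,0,0,0,0,0,0,0]}'
python3 -m pendant '{"translation":[[0.0013,0.0048,0.0007],[0.0027,0.0096,0.0014],[0.004,0.0145,0.0021],[0.0053,0.0193,0.0028],[0.0066,0.0241,0.0035],[0.008,0.0289,0.0042],[0.0093,0.0337,0.0049],[0.0106,0.0386,0.0056],[0.0114,0.0415,0.006],[0.0122,0.0443,0.0064]],"yaw":[0,0,0,0,0,0,0,0,0,0]}'
python3 -m pendant '{"translation":[[0.0008,0.0029,0.0004],[0.0016,0.0058,0.0008],[0.0024,0.0087,0.0012],[0.0032,0.0116,0.0017],[0.004,0.0145,0.0021],[0.0048,0.0174,0.0025],[0.0056,0.0202,0.0029],[0.0064,0.0231,0.0033],[0.0072,0.026,0.0037],[0.008,0.0289,0.004]],"yaw":[0,0,0,0,0,0,0,0,0,0]}'
python3 -c "
from h import *
s=env.read_state(); print(L(s['ee_pos'])); save('wrist','w4')"
```

```text
t: 10.25
ee_pos: [584.2, -107.0, 62.6]
ee_rot: [2.498, 1.905, 0.0]
wrist_force: [-1.2, -2.7, 1.1]
finger_gap: 12.9
finger_force: 1.4
t: 11.5
ee_pos: [596.3, -62.8, 68.9]
ee_rot: [2.498, 1.905, -0.0]
wrist_force: [-0.9, -2.2, 2.5]
finger_gap: 13.0
finger_force: 1.5
t: 12.75
ee_pos: [604.3, -33.8, 72.9]
ee_rot: [-2.498, -1.905, -0.0]
wrist_force: [-1.1, -2.4, 2.1]
finger_gap: 12.8
finger_force: 1.2
(np.float64(61.446716995987714), np.float64(-48.88161388270725))
```

View pics/w4.png

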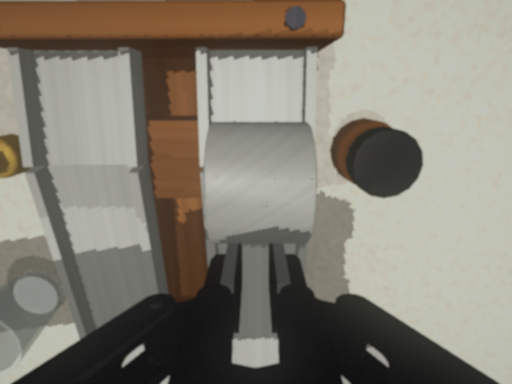

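The roller is just at the crest (the crest shows at row ~168), with the stop bar at row ~40. I'll ease it over slowly, following behind.

```bash
python3 -m pendant '{"translation":[[0.0007,0.0024,0.0003],[0.0013,0.0048,0.0006],[0.002,0.0072,0.0008],[0.0027,0.0096,0.001],[0.0033,0.012,0.001],[0.004,0.0145,0.001],[0.0046,0.0169,0.001],[0.0053,0.0193,0.001],[0.006,0.0217,0.001],[0.0066,0.0241,0.001]],"yaw":[0,0,0,0,0,0,0,0,0,0]}'
python3 -c "
from h import *
s=env.read_state(); print(L(s['ee_pos'])); save('wrist','w5')"
```

```text
t: 14.05
ee_pos: [610.9, -9.8, 73.9]
ee_rot: [2.498, 1.905, -0.0]
wrist_force: [-0.1, -0.6, 0.2]
finger_gap: 12.9
finger_force: 0.0
(np.float64(86.32012396564801), np.float64(-48.86594877371845))
```

View pics/w5.png

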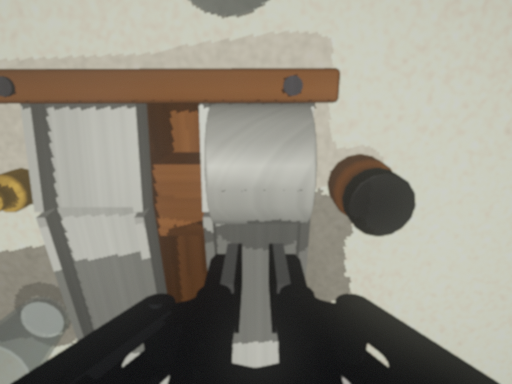

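The roller sits home against the stop bar (row ~103) with a gap behind it to the fingers. I'll back off, raise the hand and move away, then check.

```bash
python3 -m pendant '{"translation":[[-0.002,-0.008,0.001],[-0.005,-0.018,0.003],[-0.007,-0.025,0.01],[-0.007,-0.025,0.04],[-0.007,-0.025,0.08],[-0.007,-0.025,0.12],[-0.007,-0.025,0.16],[-0.007,-0.025,0.19],[-0.007,-0.025,0.2],[-0.007,-0.025,0.2]],"yaw":[0,0,0,0,0,0,0,0,0,0]}'
python3 -m pendant '{"translation":[[-0.02,-0.03,0],[-0.05,-0.06,0],[-0.07,-0.1,0],[-0.08,-0.15,0],[-0.08,-0.2,0],[-0.08,-0.25,0],[-0.08,-0.28,0],[-0.08,-0.3,0],[-0.08,-0.3,0],[-0.08,-0.3,0]],"yaw":[0,0,0,0,0,0,0,0,0,0]}'
python3 - <<'E'
from h import *
save('top','top2'); save('scene','scene2')
a=np.load('pics/top2.npz')['p'][150:270,170:330]; b=np.load('pics/scene2.npz')['p'][120:310,180:350]
f=lambda i,w:cv2.resize(i,(w,int(i.shape[0]*w/i.shape[1])),interpolation=cv2.INTER_CUBIC)
A,B=f(a,400),f(b,400); h=max(len(A),len(B)); C=np.zeros((h,800,3),np.uint8); C[:len(A),:400]=A; C[:len(B),400:]=B
cv2.imwrite('pics/fin.png',C[:,:,::-1])
E
```

```text
t: 15.35
ee_pos: [603.9, -35.4, 274.0]
ee_rot: [2.499, 1.904, 0.001]
wrist_force: [-0.2, -0.0, -1.1]
finger_gap: 12.9
finger_force: 0.0
t: 16.6
ee_pos: [523.8, -333.7, 272.8]
ee_rot: [-2.496, -1.904, 0.0]
wrist_force: [0.4, 0.4, -0.3]
finger_gap: 12.9
finger_force: 0.0
```

View pics/fin.png

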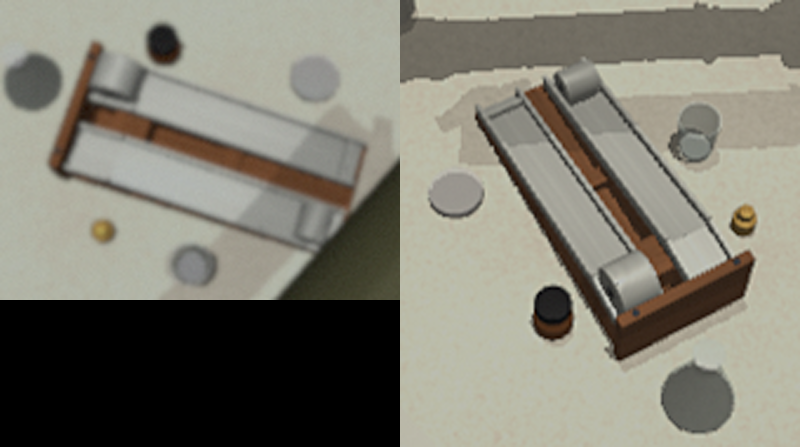

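The fat roller rests against the stop bar (left panel 118,75; right panel 630,280). The slim one is still at the lip, and the other objects in view haven't moved.

```bash
python3 -c "
from rig import env
print(env.sign_off())"
```

```text
the job is handed in; nothing more can be done
None
```

The fat roller was pushed steadily up its lane and over the crest, and it now rests in the dip against the stop bar; the slim roller is still at its lip, nothing else in view moved, the hand is clear, and the job was handed in at about 17 s.

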